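# Wedge a rocking signal box steady

### The arm

A 7-joint arm with a two-finger parallel gripper is mounted at the origin on a cart in front of the work surface, level with it; the furniture and walls round the work are solid. World frame = base frame: x ahead of the robot, y to its left, z up, the work surface at z = 0. Lengths are in m, angles in rad, forces in N, time in s.
With the tool pointing down it reaches from about 0.4 to 0.85 m from the base axis. Payload 10.4 kg.
Tool frame: the origin (TCP) lies at the very end of the fingers, on their centre line; the grasp point (between the pads) lies 19 mm behind it; z points along the fingers, y is the direction in which the jaws open and shut (so a half turn about z gives the same grasp; the last joint's range is limited). The gripper opens to 85 mm and grips with 20 to 120 N. Pads are 22 mm wide; open, the fingers measure 114 mm over their backs; the gripper's body (76 mm by 85 mm) begins 54 mm behind the grasp point. The pads swing forward as they close: fully open they stand 13 mm farther back than shut.
Start: joints at [-1.151, 0.332, -0.065, 1.46, 0.022, 1.35, -0.088], TCP at [0.268, 0.565, 0.231] pointing down, gripper open.
Joint ranges: [-2.6, 2.6], [-0.5, 2.12], [-1.47, 1.34], [0.16, 2.42], [-1.27, 4.41], [0.06, 2.06], [-2.6, 2.6]. Speed limits (rad/s): [2.22, 2.22, 2.79, 2.79, 3.14, 3.14, 3.14].

### API

Orientations are given as a unit quaternion [x, y, z, w].
In Python, from workcell import get_obs, camera, camera_info, hand_in gives the robot as it stands.
- The arm moves only by the tool move_arm, never from a script. Its argument "moves" is a list of rows, each a list of 3 entries, a list of its own where there are three numbers: the shift along the tool's x, y, z in units of 25 mm (1.0 is 25 mm), then the turn, a rotation vector about the tool's x, y, z in degrees, then the opening, from 0 (shut) to 1 (fully open). A call has 1 to 5 rows; each row shifts and turns the commanded pose from where the row before left it, along the tool's axes as they then stand; what a row does not reach is not made up. A row lasts 1/8 s, in which the tool goes at most 62.5 mm and 10.7 degrees, less where a joint would pass 70% of its speed; a pose out of reach is approached as far as the arm can. A call is refused whole if a number of a shift passes 1 or a number of a turn 10.7, either way. A call with a gripper value outside its range is refused whole. The fingers move at their own pace and stop on an object; "squeeze" is the grip in N (left out, the last holds). Time passes only in rows, so rows that do not move let the fingers close. It gives the time, the measured TCP pose, the force and the opening at its end, in the units of the state.
- get_obs(): the state, without advancing time (a new reading comes with each control period).
- camera(name): name is "scene" or "top" or "wrist"; returns the picture (384x512x3 uint8, red, green, blue); there is no depth.
- camera_info(name): a dict with "fx", "fy", "cx", "cy" (pixels), "D" ([k1, k2, p1, p2, k3] as OpenCV has them; the pictures are not rectified), "origin" and "rotation" of the camera in the world. Camera axes: x right, y down, z forward; pixel columns grow to the right and rows downward; lengths in m; the calibration is good to about 2 mm. A picture is of the moment at which its call begins: read the wrist's pose just before it. camera_info takes no time and is no camera call; for the wrist camera it gives the pose at the moment of the call.
- hand_in(): hands the job in, once; it reports no verdict.
The state is a dict: "clock": time; "joint_pos": joint angles; "joint_velocities": joint speeds; "tau": joint torques, N m; "position": TCP position; "ee_rot": TCP orientation; "ft_force": force on the tool from outside, world axes, zero at the start; "torque": the same for the moment, N m; "grip_width": opening from 0.0 (shut) to 1.0 (fully open).
Only numpy, scipy, OpenCV 4.12 (cv2) and the standard library are available. Lean on these libraries where they do the work, as an engineer would, in place of code of your own. Each camera call takes 0.05 s, during which the arm holds its last target. There are 200 camera calls.

### The job

The flat grey signal box rocks because one of its four feet is too short. With the fingertips push the wooden wedge, thin end first, along the bench under that short foot until the box no longer rocks, then press firmly down on the rubber pad on top of that same corner to prove it: the box must stay level under the press. Only push and press, gripping and lifting nothing; do not shove or tip the box, leave the things around it where they are, and finish with the hand clear and the wedge in place.

Things in the scene. Friction and masses are not known exactly. Their poses are not given: they have to be found in the camera images.
- signal_box: Loose flat grey box, 2 kg, 140 x 140 mm, underside 25 mm and lid 75 mm up. Origin: bench level under its centre; -x is the face with the aluminium panel. Domed feet at x, y = +-52 mm; the one at (-52, +52) hangs an unknown 3.5 to 7.5 mm above the bench. Untouched it stands level on the other three; 2 to 5 N down on the short corner rocks it until that foot lands.
- corner_pad: Square rubber pad, 34 x 34 mm, on the lid above the short foot (every corner has one), fixed to the box. Origin: centre of its underside, 75 mm above the bench; its top is at 78.5 mm; axes as the box. Press here: a firm fingertip press of 8 to 20 N, kept up for about half a second.
- foot_tip (a point): Lowest point of the short foot's rubber dome (dome radius 12 mm), 18 mm inside both neighbouring side faces of the box.
- wedge: Loose wooden wedge on the bench, 100 mm long, 50 wide, 2 mm thick at the thin end, 16 at the flat butt. Origin: centre of its underside; +x to the thin end, which points roughly at the short foot from the panel side; butt at x = -50 mm. 7 mm of push gives 1 mm of height. It drags with about 1 N; on meeting the foot the push rises by 2 N and more, and a hard push slides the box.
- trial_block: Bystander: aluminium block with three brass pegs, 32 x 56 x 27 mm, origin at the centre of its underside.
- eye_clip: Bystander: zinc cable clip with an upright eye bolt, 20 x 30 x 47 mm, origin at the centre of its underside.
- eraser: Bystander: eraser in its sleeve, 21 x 42 x 13 mm, origin at the centre of its underside.
- cable_mount (a point): Top of a small square cable mount fixed to the bench near its front edge, 20 x 20 mm, 8 mm high; not part of the job, but in the way of low fingers there.
There are look-alikes about, which are no part of the job. There is more than one size of the signal_box; the job needs the larger.

How it is judged:
On the way, in this order (a step that is already met when the one before it is completed fails the run):
1. the wedge's thin end has been pushed under the short foot (x of foot_tip in the frame of wedge below 0.048 m and y of foot_tip in the frame of wedge between -0.02 and 0.02 m), for 0.2 s.
2. the fingers press the pad over the short foot with more than 6 N, off the wedge, and the box stays level (contact force between the fingers and corner_pad above 6 N and contact force between the fingers and wedge below 0.1 N and angle between signal_box's own z axis and vertical below 0.0105 rad), for 0.25 s.
At the end, for the whole second after the job is handed in: The wedge lies flat on the bench with its thin end at least 2 mm past the short foot's middle and the foot within 20 mm of its centre line; the box is level within 0.6 degrees, less than 15 mm from where it stood, and everything is at rest (all of step 1 and angle between signal_box's own z axis and vertical below 0.0105 rad and distance of signal_box from where it was at the start of the episode below 0.015 m and angle between wedge's own z axis and vertical below 0.03 rad and linear speed of each of signal_box, wedge below 0.01 m/s); the robot touches nothing.
It fails at once if the wedge is lifted or stood up (height (world z) of wedge above 0.012 m or angle between wedge's own z axis and vertical above 0.25 rad).
It fails at once if the wedge is squeezed or rammed (over 35 N) (contact force between the fingers and wedge above 35 N).
It fails at once if the box is lifted, tipped or shoved (height (world z) of signal_box above 0.012 m or angle between signal_box's own z axis and vertical above 0.14 rad or distance of signal_box from where it was at the start of the episode above 0.03 m).
It fails at once if a bystander is disturbed (distance of any of trial_block, eye_clip, eraser from where it was at the start of the episode above 0.03 m).
It also fails if it takes over 64 s, if anything falls off the work surface, if the arm or the gripper's body presses on something with over 40 N, if the wrist force passes 120 N, or if a joint passes its speed limit or range.

## Working session

There is one attempt and no reset: what is moved stays moved. The work goes in short steps, Python scripts to look and compute and a tool call to move; the robot and the scene stay as the last step left them, time stands still between calls to the robot, and variables do not carry over. Pictures are saved under pics/ and viewed, about 8 in all and at most 12, crops included, and the job is handed in when it is done.

Besides the shell and the picture viewer there is one more tool, called by a JSON object that holds its "method" and its "body", one argument or row to a line. move_arm: Moves the arm, as the interface text tells. Its arguments: {"type":"object","properties":{"moves":{"type":"array","items":{"type":"array"}},"squeeze":{"type":"number"}},"required":["moves"]}

```bash
mkdir -p pics; ls; python3 - <<'E'
from workcell import *
import cv2
print(get_obs())
for n in ("scene","top"):
    im=camera(n); cv2.imwrite(f"pics/{n}0.png",im[:,:,::-1]); print(n,camera_info(n))
E
```

```text
pics
{'clock': 0.0, 'joint_pos': array([-1.15060773,  0.33288277, -0.06468387,  1.46092019,  0.02157824,
        1.34985375, -0.0885367 ]), 'joint_velocities': array([ 5.96459327e-04,  2.57850788e-03,  1.42479305e-03, -1.91006141e-03,
       -4.24148813e-04, -5.84475102e-05, -6.07477746e-04]), 'tau': array([-3.05705089e-04, -6.25448227e+01,  4.90617170e-02, -3.91603231e+01,
        1.63022988e-02,  9.90345608e-03,  1.17643768e-05]), 'position': array([0.26764283, 0.5644053 , 0.23051914]), 'ee_rot': array([ 2.19607705e-01,  9.75588021e-01, -6.72728649e-04, -1.28447299e-04]), 'ft_force': array([ 0.51128966, -0.19015306,  0.86215035]), 'torque': array([ 0.00925077, -0.02175417, -0.01795484]), 'grip_width': 1.000805401349129}
scene {'fx': 423.2567179729991, 'fy': 423.2567179729991, 'cx': 253.26224585137183, 'cy': 191.51062952520917, 'D': array([-0.03858707,  0.        ,  0.        ,  0.        ,  0.        ]), 'origin': array([ 0.72347582, -0.21200316,  0.72575181]), 'rotation': array([ 0.92210921,  0.17589439, -0.0581848 , -0.33969147])}
top {'fx': 499.90456756082773, 'fy': 499.90456756082773, 'cx': 257.59578669601837, 'cy': 180.41106922953293, 'D': array([-0.05617999,  0.        ,  0.        ,  0.        ,  0.        ]), 'origin': array([0.30205579, 0.28065266, 1.15843317]), 'rotation': array([ 0.73116619, -0.67407848,  0.07168614, -0.07665054])}
```

View pics/scene0.png

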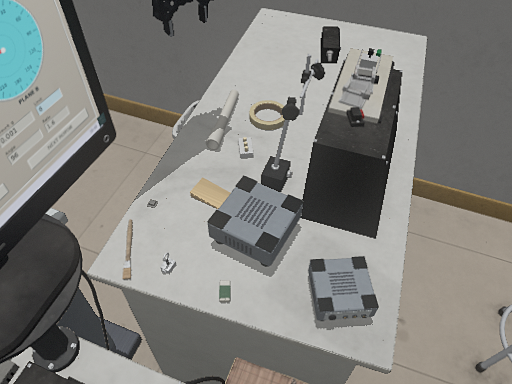

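View pics/top0.png

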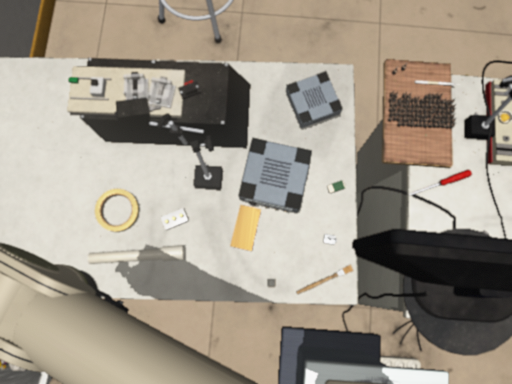

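The scene view shows the large box at about (255,220), the smaller look-alike at (342,290) and the wooden wedge at (210,192). In the top view the large box is at (275,175), the small one at (314,100), the wedge at (245,228), the cable mount at (271,283), the eye clip at (330,239), the eraser at (336,187) and the trial block at (175,218). The larger box, which has the wedge pointing under its corner, fits the task. I'll confirm with enlarged crops.

```bash
cat > h.py <<'E'
import numpy as np, cv2
from scipy.spatial.transform import Rotation as R
from workcell import *
def ray(ci,uv):
    K=np.array([[ci['fx'],0,ci['cx']],[0,ci['fy'],ci['cy']],[0,0,1]])
    p=cv2.undistortPoints(np.array(uv,float).reshape(-1,1,2),K,np.array(ci['D']))[:,0]
    return np.array(ci['origin']), R.from_quat(ci['rotation']).apply(np.c_[p,np.ones(len(p))])
def on_plane(ci,uv,z):
    o,d=ray(ci,uv); return o+d*((z-o[2])/d[:,2])[:,None]
def proj(ci,P):
    r=R.from_quat(ci['rotation']).inv()
    K=np.array([[ci['fx'],0,ci['cx']],[0,ci['fy'],ci['cy']],[0,0,1]])
    c=r.apply(np.atleast_2d(P)-ci['origin'])
    return cv2.projectPoints(c,np.zeros(3),np.zeros(3),K,np.array(ci['D']))[0][:,0]
E
python3 - <<'E'
from h import *
t=cv2.imread('pics/top0.png'); s=cv2.imread('pics/scene0.png')
ct,cs=camera_info('top'),camera_info('scene')
a=cv2.resize(t[130:260,210:350],None,fx=4,fy=4,interpolation=cv2.INTER_CUBIC)
b=cv2.resize(s[165:285,120:310],None,fx=4,fy=4,interpolation=cv2.INTER_CUBIC)
cv2.imwrite('pics/ta.png',a); cv2.imwrite('pics/sb.png',b)
for n,im,ci in(('top',t,ct),('scene',s,cs)):
    h=cv2.cvtColor(im,cv2.COLOR_BGR2HSV)
    m=cv2.inRange(h,(8,90,90),(28,255,255))
    for c in cv2.findContours(m,0,1)[0]:
        if cv2.contourArea(c)>60: print(n,cv2.contourArea(c),cv2.minAreaRect(c))
for nm,p in dict(mount=(271,283),clip=(330,239),eraser=(336,187),block=(175,218),wedge=(245,228),small=(314,100)).items(): print(nm,on_plane(ct,[p],0.01)[0].round(3))
E
```

```text
top 819.0 ((245.55885314941406, 227.26473999023438), (21.10059928894043, 42.44373321533203), 14.03624439239502)
top 1284.5 ((116.5, 210.0), (40.0, 41.0), 90.0)
top 4684.0 ((416.9999694824219, 112.49999237060547), (67.99998474121094, 106.99998474121094), 0.0)
top 221.0 ((36.63222122192383, 28.017799377441406), (8.19530963897705, 57.500579833984375), 7.666804790496826)
scene 1119.5 ((461.93927001953125, 197.72079467773438), (104.30291748046875, 14.72823715209961), 15.376249313354492)
scene 710.5 ((140.5346221923828, 109.37307739257812), (80.51393127441406, 12.366518020629883), 15.255118370056152)
mount [0.313 0.249 0.01 ]
clip [0.423 0.122 0.01 ]
eraser [0.546 0.114 0.01 ]
block [0.442 0.482 0.01 ]
wedge [0.432 0.319 0.01 ]
small [0.758 0.178 0.01 ]
```

View pics/ta.png

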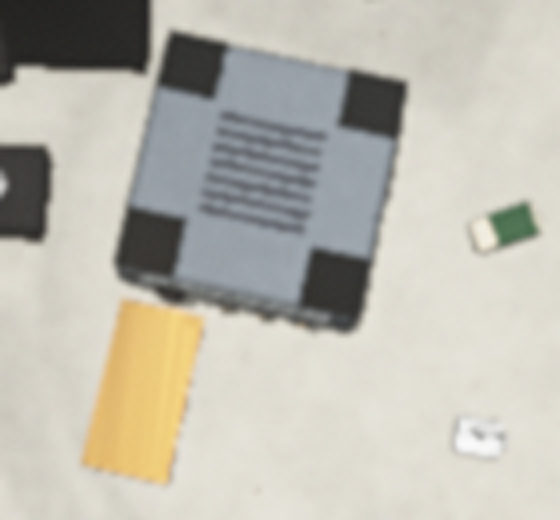

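View pics/sb.png

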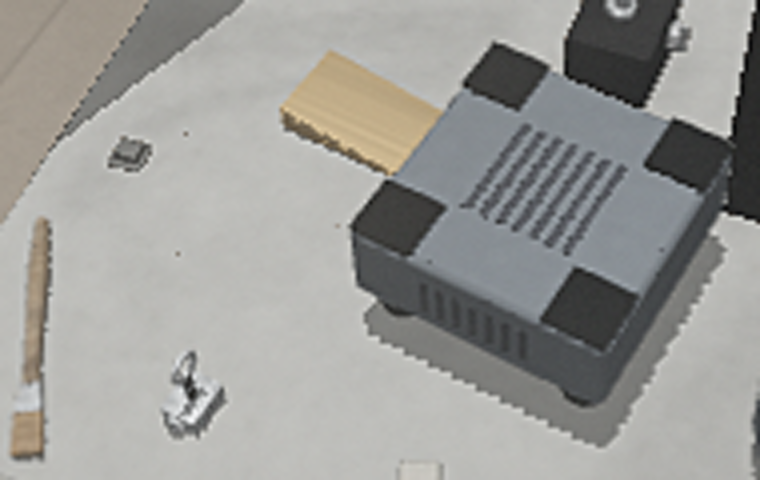

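The crops confirm it: the large box, with the wedge (crop corners 122,300 / 204,318 / 170,485 / 83,465) pointing under its lower-left pad in the top view (centre about 151,242). That pad is on the +y, panel-side corner.

```bash
python3 - <<'E'
from h import *
ct,cs=camera_info('top'),camera_info('scene')
f=lambda l:np.array(l,float)/4+[210,130]
g=lambda l:np.array(l,float)/4+[120,165]
# pads: BL BR TL TR (top) 
P=on_plane(ct,f([(151,242),(336,283),(193,65),(375,104)]),0.0785); print('pads top\n',P.round(4))
S=on_plane(cs,g([(506,75),(398,218),(692,155),(590,309)]),0.0785); print('pads scene\n',S.round(4))
for Q in(P,S):
    print('sides',[round(np.linalg.norm(Q[i]-Q[j]),4) for i,j in((0,1),(2,3),(0,2),(1,3))],'c',Q.mean(0).round(4),
     'yaw',np.degrees(np.arctan2(*((Q[2]+Q[3]-Q[0]-Q[1])[[1,0]]))))
th=on_plane(ct,f([(122,300),(204,318)]),0.002); bu=on_plane(ct,f([(170,485),(83,465)]),0.008)
print('thin',th.round(4),'butt',bu.round(4),'w',np.linalg.norm(th[0]-th[1]),np.linalg.norm(bu[0]-bu[1]))
d=th.mean(0)-bu.mean(0); print('L',np.linalg.norm(d[:2]),'yaw',np.degrees(np.arctan2(d[1],d[0])))
print('butt scene top edge',on_plane(cs,g([(331,50),(282,110)]),0.016).round(4))
def tri(a,b):
    o1,d1=ray(ct,[a]);o2,d2=ray(cs,[b]);A=np.c_[d1[0],-d2[0]];k=np.linalg.lstsq(A,o2-o1,rcond=None)[0]
    p,q=o1+d1[0]*k[0],o2+d2[0]*k[1];return ((p+q)/2).round(3),np.linalg.norm(p-q).round(3)
print('lamp',tri((205,147),(290,108)),tri((173,126),(317,70)),tri((207,178),(276,173)))
o=get_obs(); print(R.from_quat(o['ee_rot']).as_matrix().round(3))
E
```

```text
pads top
 [[0.5075 0.3175 0.0785]
 [0.493  0.2145 0.0785]
 [0.6101 0.3026 0.0785]
 [0.5959 0.1995 0.0785]]
pads scene
 [[0.5106 0.3166 0.0785]
 [0.4969 0.2136 0.0785]
 [0.6147 0.3022 0.0785]
 [0.5991 0.1992 0.0785]]
sides [np.float64(0.104), np.float64(0.1041), np.float64(0.1036), np.float64(0.104)] c [0.5516 0.2585 0.0785] yaw -8.288461430535884
sides [np.float64(0.1039), np.float64(0.1042), np.float64(0.1051), np.float64(0.1033)] c [0.5553 0.2579 0.0785] yaw -7.9474882751861555
thin [[0.4863 0.334  0.002 ]
 [0.4796 0.2854 0.002 ]] butt [[0.3809 0.297  0.008 ]
 [0.3882 0.3476 0.008 ]] w 0.04914286081684952 0.051134990468192386
L 0.09918923369003044 yaw -7.3159543432848775
butt scene top edge [[0.3913 0.3481 0.016 ]
 [0.3858 0.2981 0.016 ]]
lamp (array([0.561, 0.404, 0.222]), np.float64(0.004)) (array([0.587, 0.462, 0.274]), np.float64(0.013)) (array([0.541, 0.417, 0.022]), np.float64(0.002))
[[-0.904  0.428 -0.   ]
 [ 0.428  0.904 -0.001]
 [-0.    -0.001 -1.   ]]
```

Top and scene agree to about 3 mm. The foot is at about (0.509, 0.317), the wedge yaw is about -7.3°, the thin end is about 25 mm short of the foot, and the foot's offset is about +10 mm, inside the ±20 mm band. Next I close the gripper, align the yaw and move behind the butt.

{"method": "move_arm", "body": {
  "moves": [
    [[0, 0, 0], [0, 0, -9], 0],
    [[0, 0, 0], [0, 0, -9], 0],
    [[-0.5, -1, 0], [0, 0, 0], 0],
    [[-0.5, -1, 0], [0, 0, 0], 0],
    [[-0.5, -1, 0], [0, 0, 0], 0]
  ],
  "squeeze": 20
}}

```text
clock: 0.72
position: [0.2955, 0.4845, 0.2309]
ee_rot: [0.064, 0.998, -0.0, -0.0]
ft_force: [0.2, -0.3, 0.1]
grip_width: -0.001
```

{"method": "move_arm", "body": {
  "moves": [
    [[-0.5, -1, 0], [0, 0, 0], 0],
    [[-0.5, -1, 0], [0, 0, 0], 0],
    [[-0.5, -1, 0], [0, 0, 0], 0],
    [[-0.5, -1, 0], [0, 0, 0], 0],
    [[-0.5, -1, 0], [0, 0, 0], 0]
  ]
}}

```text
clock: 1.35
position: [0.3415, 0.3525, 0.231]
ee_rot: [0.064, 0.998, -0.0, -0.0]
ft_force: [0.1, 0.3, -0.3]
grip_width: -0.004
```

{"method": "move_arm", "body": {
  "moves": [
    [[-0.3, -0.8, 0], [0, 0, 0], 0],
    [[0, 0, 1], [0, 0, 0], 0],
    [[0, 0, 1], [0, 0, 0], 0],
    [[0, 0, 1], [0, 0, 0], 0],
    [[0, 0, 0], [0, 0, 0], 0]
  ]
}}

```text
clock: 1.98
position: [0.3452, 0.3318, 0.1548]
ee_rot: [0.064, 0.998, -0.001, -0.001]
ft_force: [-0.6, 0.9, -0.3]
grip_width: -0.0
```

```bash
python3 - <<'E'
from h import *
ci=camera_info('wrist'); im=camera('wrist'); cv2.imwrite('pics/w0.png',im[:,:,::-1])
print(ci['origin'],R.from_quat(ci['rotation']).as_matrix().round(2))
E
```

```text
[0.27978628 0.34102964 0.2978585 ] [[ 0.13  0.96  0.26]
 [ 0.99 -0.12 -0.04]
 [-0.    0.26 -0.97]]
```

View pics/w0.png

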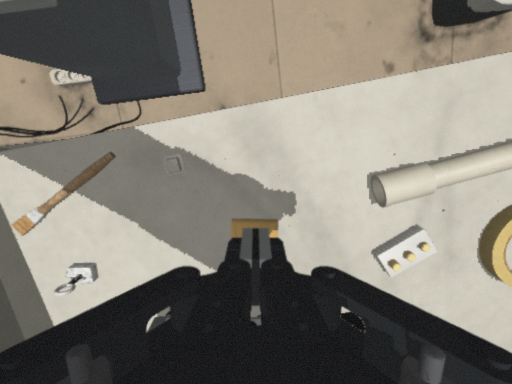

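The wrist view shows the butt edge of the wedge at row ~219, columns 232–278, with the fingertips just in front of it, and a clear bench behind. The mount is at (174,164), well to the side.

```bash
python3 - <<'E'
from h import *
ci=camera_info('wrist')
print(on_plane(ci,[(232,219.5),(278,219.5)],0).round(4),on_plane(ci,[(174,164)],0.008).round(3))
E
```

```text
[[0.3853 0.3015 0.    ]
 [0.3918 0.3522 0.    ]] [[0.315 0.253 0.008]]
```

{"method": "move_arm", "body": {
  "moves": [
    [[0, 0, 1], [0, 0, 0], 0],
    [[0, 0, 1], [0, 0, 0], 0],
    [[0, 0, 1], [0, 0, 0], 0],
    [[0, 0, 1], [0, 0, 0], 0],
    [[0, 0, 1], [0, 0, 0], 0]
  ]
}}

```text
clock: 2.65
position: [0.3469, 0.3338, 0.032]
ee_rot: [0.064, 0.998, 0.001, 0.001]
ft_force: [-0.4, -1.1, -0.2]
grip_width: 0.002
```

{"method": "move_arm", "body": {
  "moves": [
    [[0, 0, 0.5], [0, 0, 0], 0],
    [[0, 0, 0.4], [0, 0, 0], 0],
    [[0, 0, 0], [0, 0, 0], 0],
    [[0, 0, 0], [0, 0, 0], 0],
    [[0, 0, 0], [0, 0, 0], 0]
  ]
}}

```text
clock: 3.28
position: [0.3465, 0.3332, 0.0094]
ee_rot: [0.064, 0.998, 0.0, 0.0]
ft_force: [0.8, -0.2, 0.3]
grip_width: 0.0
```

{"method": "move_arm", "body": {
  "moves": [
    [[-0.2, 0, 0.1], [0, 0, 0], 0],
    [[-0.2, 0, 0], [0, 0, 0], 0],
    [[-0.2, 0, 0], [0, 0, 0], 0],
    [[-0.2, 0, 0], [0, 0, 0], 0],
    [[-0.1, 0, 0], [0, 0, 0], 0]
  ]
}}

```text
clock: 3.9
position: [0.3689, 0.3298, 0.0063]
ee_rot: [0.064, 0.998, 0.0, 0.0]
ft_force: [-0.6, -0.6, 0.4]
grip_width: 0.003
```

{"method": "move_arm", "body": {
  "moves": [
    [[-0.15, 0, 0], [0, 0, 0], 0],
    [[-0.15, 0, 0], [0, 0, 0], 0],
    [[-0.15, 0, 0], [0, 0, 0], 0],
    [[-0.15, 0, 0], [0, 0, 0], 0],
    [[-0.15, 0, 0], [0, 0, 0], 0]
  ]
}}

```text
clock: 4.53
position: [0.3873, 0.3275, 0.0063]
ee_rot: [0.064, 0.998, 0.0, -0.0]
ft_force: [-1.5, 0.4, 0.2]
grip_width: 0.002
```

{"method": "move_arm", "body": {
  "moves": [
    [[-0.15, 0, 0], [0, 0, 0], 0],
    [[-0.15, 0, 0], [0, 0, 0], 0],
    [[-0.15, 0, 0], [0, 0, 0], 0],
    [[-0.15, 0, 0], [0, 0, 0], 0],
    [[0, 0, 0], [0, 0, 0], 0]
  ]
}}

```text
clock: 5.15
position: [0.4024, 0.3255, 0.0063]
ee_rot: [0.064, 0.998, 0.0, 0.0]
ft_force: [-0.4, -0.1, -0.5]
grip_width: -0.001
```

```bash
cat > look.py <<'E'
import sys
from h import *
n=sys.argv[1]
im=camera('top'); cv2.imwrite(f'pics/t{n}.png',im[:,:,::-1]); s=camera('scene'); cv2.imwrite(f'pics/s{n}.png',s[:,:,::-1])
a=cv2.resize(np.ascontiguousarray(im[150:250,200:320,::-1]),(600,500),interpolation=cv2.INTER_CUBIC)
b=cv2.resize(np.ascontiguousarray(s[155:275,170:310,::-1]),(583,500),interpolation=cv2.INTER_CUBIC)
cv2.imwrite(f'pics/c{n}.png',cv2.resize(np.hstack([a,b]),(800,338)))
o=get_obs(); print(o['position'].round(4),o['ft_force'].round(2))
E
python3 look.py 1
```

```text
[0.402  0.3255 0.0063] [-0.05  0.86 -0.18]
```

View pics/c1.png

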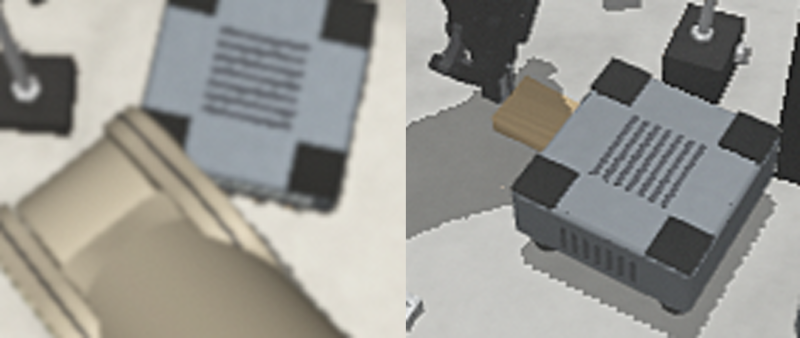

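In the scene view (right half) the fingertips are against the butt and the wedge is heading straight under the correct corner; the box hasn't moved. I continue in small steps, watching the force.

{"method": "move_arm", "body": {
  "moves": [
    [[-0.1, 0, 0], [0, 0, 0], 0],
    [[-0.1, 0, 0], [0, 0, 0], 0],
    [[-0.1, 0, 0], [0, 0, 0], 0]
  ]
}}

```text
clock: 5.62
position: [0.4095, 0.3246, 0.0063]
ee_rot: [0.064, 0.998, 0.0, -0.0]
ft_force: [-1.0, 0.2, -0.7]
grip_width: 0.001
```

{"method": "move_arm", "body": {
  "moves": [
    [[-0.1, 0, 0], [0, 0, 0], 0],
    [[-0.1, 0, 0], [0, 0, 0], 0]
  ]
}}

```text
clock: 5.88
position: [0.4146, 0.3239, 0.0063]
ee_rot: [0.064, 0.998, 0.0, 0.0]
ft_force: [0.4, 0.8, -0.7]
grip_width: -0.0
```

{"method": "move_arm", "body": {
  "moves": [
    [[-0.1, 0, 0], [0, 0, 0], 0]
  ]
}}

```text
clock: 6.0
position: [0.417, 0.3236, 0.0063]
ee_rot: [0.064, 0.998, 0.0, 0.0]
ft_force: [0.3, -0.5, -1.2]
grip_width: -0.002
```

{"method": "move_arm", "body": {
  "moves": [
    [[-0.1, 0, 0], [0, 0, 0], 0]
  ]
}}

```text
clock: 6.12
position: [0.4195, 0.3233, 0.0063]
ee_rot: [0.064, 0.998, 0.0, 0.0]
ft_force: [-0.6, 0.2, 0.2]
grip_width: -0.002
```

{"method": "move_arm", "body": {
  "moves": [
    [[-0.1, 0, 0], [0, 0, 0], 0]
  ]
}}

```text
clock: 6.25
position: [0.422, 0.323, 0.0063]
ee_rot: [0.064, 0.998, 0.0, 0.0]
ft_force: [-0.5, 0.5, -0.4]
grip_width: -0.002
```

{"method": "move_arm", "body": {
  "moves": [
    [[-0.1, 0, 0], [0, 0, 0], 0]
  ]
}}

```text
clock: 6.38
position: [0.4244, 0.3227, 0.0063]
ee_rot: [0.064, 0.998, 0.0, -0.0]
ft_force: [0.1, -0.7, -0.1]
grip_width: 0.004
```

{"method": "move_arm", "body": {
  "moves": [
    [[-0.1, 0, 0], [0, 0, 0], 0]
  ]
}}

```text
clock: 6.5
position: [0.4269, 0.3223, 0.0063]
ee_rot: [0.064, 0.998, 0.0, -0.0]
ft_force: [-0.3, -0.1, -0.1]
grip_width: 0.003
```

{"method": "move_arm", "body": {
  "moves": [
    [[-0.1, 0, 0], [0, 0, 0], 0]
  ]
}}

```text
clock: 6.62
position: [0.4294, 0.322, 0.0063]
ee_rot: [0.064, 0.998, 0.0, 0.0]
ft_force: [-0.5, 0.5, -0.4]
grip_width: -0.003
```

{"method": "move_arm", "body": {
  "moves": [
    [[-0.1, 0, 0], [0, 0, 0], 0]
  ]
}}

```text
clock: 6.75
position: [0.4317, 0.3217, 0.0063]
ee_rot: [0.064, 0.998, -0.0, -0.0]
ft_force: [-2.9, -0.5, 0.6]
grip_width: -0.0
```

{"method": "move_arm", "body": {
  "moves": [
    [[-0.1, 0, 0], [0, 0, 0], 0]
  ]
}}

```text
clock: 6.88
position: [0.4334, 0.3217, 0.0063]
ee_rot: [0.064, 0.998, -0.0, -0.001]
ft_force: [-8.0, -0.1, 4.0]
grip_width: 0.0
```

```bash
python3 - <<'E'
from h import *
im=camera('scene')[:,:,::-1]; cv2.imwrite('pics/s2.png',im)
a=cv2.resize(np.ascontiguousarray(im[160:270,180:310]),None,fx=5,fy=5,interpolation=cv2.INTER_CUBIC); cv2.imwrite('pics/c2.png',a)
# has box moved? optical shift of lid vs start
s0=cv2.imread('pics/scene0.png',0)[185:265,215:305].astype(np.float32); s1=cv2.cvtColor(np.ascontiguousarray(im),6)[185:265,215:305].astype(np.float32)
print(cv2.phaseCorrelate(s0,s1)); print(get_obs()['ft_force'])
E
```

```text
((0.037324053263112944, 0.031029105828046966), 0.909643427266015)
[-3.82351277 -0.22315434  2.6263975 ]
```

View pics/c2.png

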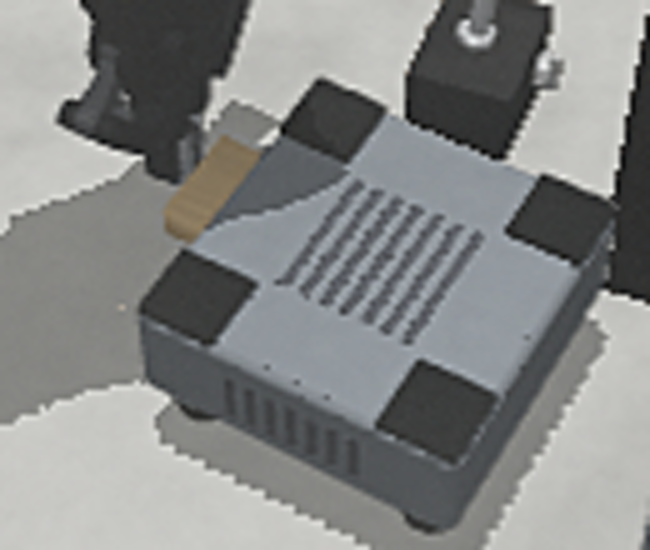

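The push rose sharply (-2.9, then -8 N) at TCP x = 0.4317–0.4334, and the box image shift is 0.04 px. So the foot is met, the wedge is snug and the box hasn't moved. I back off, rise and go over the pad.

{"method": "move_arm", "body": {
  "moves": [
    [[0.2, 0, 0], [0, 0, 0], 0],
    [[0.8, 0, 0], [0, 0, 0], 0],
    [[0.5, 0, 0], [0, 0, 0], 0],
    [[0, 0, -1], [0, 0, 0], 0],
    [[0, 0, -1], [0, 0, 0], 0]
  ]
}}

```text
clock: 7.55
position: [0.3958, 0.3263, 0.0568]
ee_rot: [0.064, 0.998, -0.0, -0.0]
ft_force: [-0.3, -0.4, 0.7]
grip_width: -0.002
```

{"method": "move_arm", "body": {
  "moves": [
    [[0, 0, -1], [0, 0, 0], 0],
    [[0, 0, -1], [0, 0, 0], 0],
    [[0, 0, -1], [0, 0, 0], 0],
    [[0, 0, 0], [0, 0, 0], 0],
    [[0, 0, 0], [0, 0, 0], 0]
  ]
}}

```text
clock: 8.18
position: [0.3962, 0.3261, 0.1307]
ee_rot: [0.064, 0.998, -0.0, -0.0]
ft_force: [0.0, 0.5, 0.6]
grip_width: -0.002
```

```bash
python3 - <<'E'
from h import *
im=camera('scene')[:,:,::-1]; cv2.imwrite('pics/s3.png',im)
cs=camera_info('scene'); 
h=cv2.cvtColor(np.ascontiguousarray(im),cv2.COLOR_BGR2HSV)
m=cv2.inRange(h,(8,60,60),(28,255,255)); m[:, :180]=0; m[:160]=0; m[240:]=0; m[:,260:]=0
c=max(cv2.findContours(m,0,1)[0],key=cv2.contourArea); q=cv2.boxPoints(cv2.minAreaRect(c)); print(q.round(1).tolist()); print(on_plane(cs,q,0.016).round(3))
o=get_obs(); print(o['position'],o['ft_force'])
s0=cv2.imread('pics/scene0.png',0)[200:265,225:305].astype(np.float32); s1=cv2.cvtColor(np.ascontiguousarray(im),6)[200:265,225:305].astype(np.float32)
print(cv2.phaseCorrelate(s0,s1))
cv2.imwrite('pics/c3.png',cv2.resize(np.ascontiguousarray(im[150:270,170:310]),None,fx=4,fy=4,interpolation=cv2.INTER_CUBIC))
E
```

```text
[[210.8000030517578, 203.6999969482422], [224.8000030517578, 185.89999389648438], [231.5, 191.10000610351562], [217.5, 208.89999389648438]]
[[0.44  0.286 0.016]
 [0.448 0.344 0.016]
 [0.467 0.335 0.016]
 [0.46  0.279 0.016]]
[0.39620664 0.32591698 0.13037966] [0.97470103 0.28877131 0.0083484 ]
((0.029602416774132223, 0.11799827282965225), 1.0120434534218576)
```

View pics/c3.png

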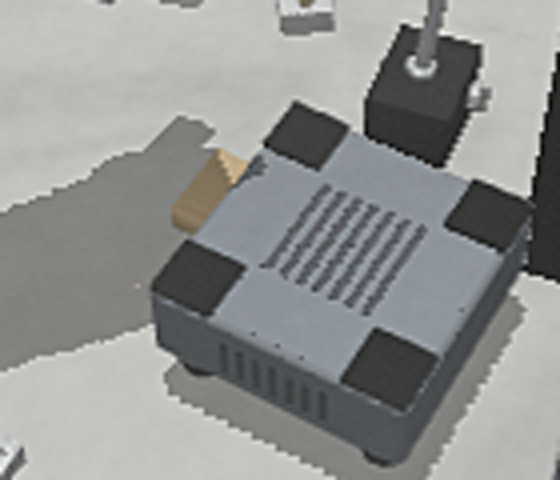

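The hand is clear. The wedge butt shows just outside the panel face, about 64 mm before the foot, so the thin end is about 35 mm past it. The foot offset is about +8 mm and the box is unmoved. Now to the pad.

{"method": "move_arm", "body": {
  "moves": [
    [[-0.9, 0.04, 0], [0, 0, 0], 0],
    [[-0.9, 0.04, 0], [0, 0, 0], 0],
    [[-0.9, 0.04, 0], [0, 0, 0], 0],
    [[-0.9, 0.04, 0], [0, 0, 0], 0],
    [[-0.9, 0.04, 0], [0, 0, 0], 0]
  ]
}}

```text
clock: 8.85
position: [0.5093, 0.3164, 0.13]
ee_rot: [0.064, 0.998, -0.001, -0.001]
ft_force: [-0.2, -0.1, -0.3]
grip_width: -0.002
```

{"method": "move_arm", "body": {
  "moves": [
    [[0, 0, 0.6], [0, 0, 0], 0],
    [[0, 0, 0.6], [0, 0, 0], 0],
    [[0, 0, 0.6], [0, 0, 0], 0],
    [[0, 0, 0], [0, 0, 0], 0],
    [[0, 0, 0], [0, 0, 0], 0]
  ]
}}

```text
clock: 9.48
position: [0.5092, 0.317, 0.0866]
ee_rot: [0.064, 0.998, 0.0, 0.0]
ft_force: [0.3, -0.6, 0.1]
grip_width: 0.002
```

```bash
python3 - <<'E'
from h import *
im=camera('scene')[:,:,::-1]; cv2.imwrite('pics/s4.png',im)
o=get_obs(); print(o['position'],o['ft_force'])
cv2.imwrite('pics/c4.png',cv2.resize(np.ascontiguousarray(im[130:250,190:310]),None,fx=4.5,fy=4.5,interpolation=cv2.INTER_CUBIC))
E
```

```text
[0.50937449 0.31702221 0.08689093] [-0.16392267  0.78582718 -0.0265283 ]
```

View pics/c4.png

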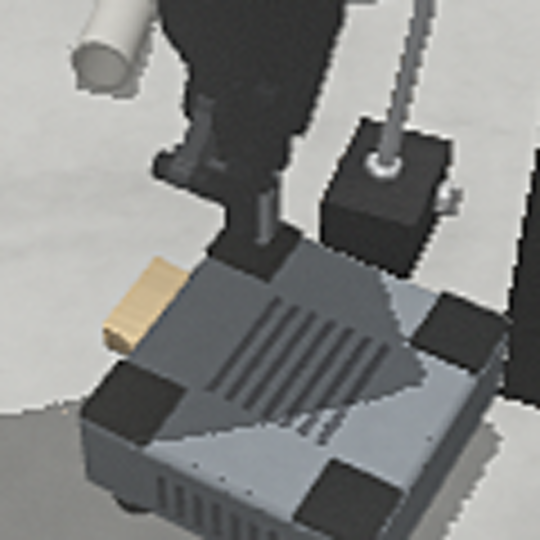

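The fingertips hover centred over the short-corner pad (crop 260,245). Descending gently.

{"method": "move_arm", "body": {
  "moves": [
    [[0, 0, 0.15], [0, 0, 0], 0],
    [[0, 0, 0.1], [0, 0, 0], 0],
    [[0, 0, 0.05], [0, 0, 0], 0],
    [[0, 0, 0], [0, 0, 0], 0]
  ]
}}

```text
clock: 10.02
position: [0.5092, 0.3167, 0.0787]
ee_rot: [0.064, 0.998, -0.0, -0.0]
ft_force: [-0.6, -0.1, -0.4]
grip_width: -0.001
```

{"method": "move_arm", "body": {
  "moves": [
    [[0, 0, 0.04], [0, 0, 0], 0],
    [[0, 0, 0], [0, 0, 0], 0]
  ]
}}

```text
clock: 10.28
position: [0.5094, 0.3169, 0.0783]
ee_rot: [0.064, 0.998, 0.0, 0.0]
ft_force: [-2.0, -1.0, 4.4]
grip_width: 0.001
```

{"method": "move_arm", "body": {
  "moves": [
    [[0, 0, 0.04], [0, 0, 0], 0],
    [[0, 0, 0], [0, 0, 0], 0]
  ]
}}

```text
clock: 10.52
position: [0.5094, 0.317, 0.0782]
ee_rot: [0.064, 0.998, 0.0, 0.0]
ft_force: [-5.0, -3.1, 12.3]
grip_width: -0.003
```

{"method": "move_arm", "body": {
  "moves": [
    [[0, 0, 0], [0, 0, 0], 0],
    [[0, 0, 0], [0, 0, 0], 0],
    [[0, 0, 0], [0, 0, 0], 0],
    [[0, 0, 0], [0, 0, 0], 0]
  ]
}}

```text
clock: 11.02
position: [0.5094, 0.317, 0.0782]
ee_rot: [0.064, 0.998, 0.0, 0.0]
ft_force: [-5.4, -2.3, 12.3]
grip_width: 0.007
```

```bash
python3 - <<'E'
from h import *
im=camera('scene')[:,:,::-1]; cv2.imwrite('pics/s5.png',im); o=get_obs(); print(o['position'],o['ft_force'])
a=cv2.imread('pics/s4.png',0);b=cv2.cvtColor(np.ascontiguousarray(im),6)
for n,(y,x) in dict(left=(210,210),right=(190,285),front=(230,255)).items():
    print(n,cv2.phaseCorrelate(a[y:y+35,x:x+35].astype(np.float32),b[y:y+35,x:x+35].astype(np.float32)))
E
```

```text
[0.50934326 0.31700402 0.07815062] [-4.84536562 -2.64033152 12.04233595]
left ((0.020896582644780892, 0.01614647259750157), 1.0098882697430658)
right ((-0.004267278629455973, -0.05254631707125412), 1.007774310991352)
front ((0.01360327906342107, -0.016554171306594867), 1.0145476877137467)
```

{"method": "move_arm", "body": {
  "moves": [
    [[0, 0, 0], [0, 0, 0], 0],
    [[0, 0, 0], [0, 0, 0], 0]
  ]
}}

```text
clock: 11.32
position: [0.5093, 0.317, 0.0781]
ee_rot: [0.064, 0.998, 0.0, 0.0]
ft_force: [-5.9, -3.2, 12.7]
grip_width: 0.001
```

The press held about 12 N for over 0.75 s with no sinking (z 78.1–78.2 mm) and box image shifts under 0.06 px. Now rising clear.

{"method": "move_arm", "body": {
  "moves": [
    [[0, 0, -0.1], [0, 0, 0], 0],
    [[0, 0, -0.5], [0, 0, 0], 0],
    [[0, 0, -1], [0, 0, 0], 0],
    [[0, 0, -1], [0, 0, 0], 0],
    [[0, 0, -1], [0, 0, 0], 0]
  ]
}}

```text
clock: 11.95
position: [0.5093, 0.3167, 0.1683]
ee_rot: [0.064, 0.998, 0.0, 0.0]
ft_force: [0.6, 0.1, -0.1]
grip_width: -0.001
```

{"method": "move_arm", "body": {
  "moves": [
    [[1, 0, -1], [0, 0, 0], 0],
    [[1, 0, 0], [0, 0, 0], 0],
    [[1, 0, 0], [0, 0, 0], 0],
    [[0, 0, 0], [0, 0, 0], 0],
    [[0, 0, 0], [0, 0, 0], 0]
  ]
}}

```text
clock: 12.58
position: [0.4356, 0.3261, 0.1923]
ee_rot: [0.065, 0.998, 0.0, 0.0]
ft_force: [0.3, -0.3, -0.4]
grip_width: -0.001
```

```bash
python3 - <<'E'
from h import *
im=camera('scene')[:,:,::-1]; cv2.imwrite('pics/s6.png',im); o=get_obs(); print(o['clock'],o['position'],o['ft_force'])
a=cv2.imread('pics/scene0.png',0);b=cv2.cvtColor(np.ascontiguousarray(im),6)
for n,(y,x) in dict(box=(205,235),clip=(245,145),eraser=(275,207),block=(132,230)).items():
    print(n,cv2.phaseCorrelate(a[y:y+35,x:x+50].astype(np.float32),b[y:y+35,x:x+50].astype(np.float32)))
cv2.imwrite('pics/c6.png',cv2.resize(np.ascontiguousarray(im[120:310,120:330]),None,fx=3,fy=3,interpolation=cv2.INTER_CUBIC))
E
```

```text
12.625 [0.43569441 0.32602264 0.19211476] [ 0.6123694  -0.50775299  1.0223259 ]
box ((0.21859550110049497, -0.04504292949151534), 0.9116103469000922)
clip ((0.025825947146827843, 0.28860691636208813), 0.6842618094550239)
eraser ((0.024394675533642385, -0.007716411786066857), 0.9773944552739461)
block ((-0.013207086422546865, 0.008445988894742129), 1.0028208384248944)
```

View pics/c6.png

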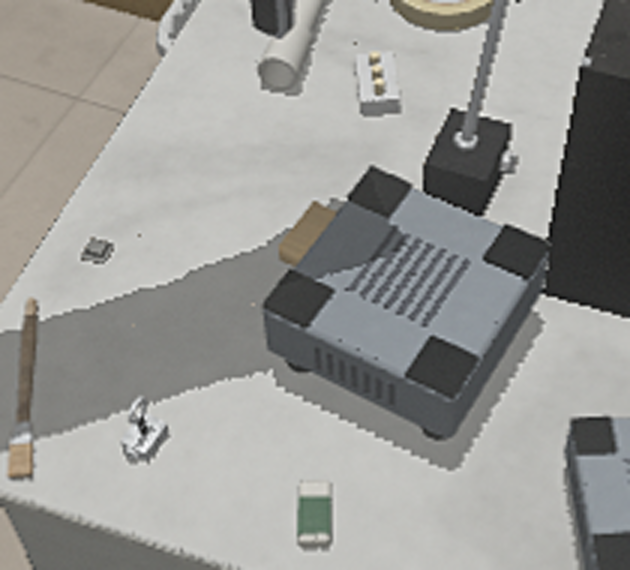

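The hand is clear. The wedge butt shows at crop (308,232) under the short corner, and the box and bystanders are where they were. Handing in.

```bash
python3 -c "
from workcell import *
print(hand_in())"
```

```text
the job is handed in; nothing more can be done
None
```

I pushed the wedge thin end first under the short foot and proved it with a firm press on that corner. I then moved the hand clear and handed the job in at about 12.6 s; hand-in reports no verdict.

- **Push:** I stopped when the push force rose from about 1 N to 3 and then 8 N. From the camera, the thin end is about 35 mm past the foot and the foot is about 8 mm off the wedge's centre line. That was not measured again after the press, but the last picture shows the wedge in place.
- **Press:** about 12 N held on the pad for over 0.75 s. The fingertips sank no more than about 0.2 mm after contact, and the box moved less than 0.06 px in the scene image.
- **Final check:** the box shifted 0.2 px or less from the start. The eraser and trial block did not move.
- **Less certain:**
  - The eye clip's 0.3 px reading had weak correlation, because the arm's shadow crossed it; it looks undisturbed in the picture.
  - The cameras disagreed by 3 to 4 mm on box and wedge positions, inside the tolerances.
  - Force readings carried about 1 N of noise.

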